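Un-nest the hardware bins on the optics bench

ROBOT

A 6-joint arm with a two-finger parallel gripper is mounted at the origin on the work surface. World frame = base frame: x ahead of the robot, y to its left, z up, the work surface at z = 0. Lengths are in m, angles in rad, forces in N, time in s.
With the tool pointing down it reaches from about 0.35 to 0.775 m from the base axis. Payload 5.5 kg.
Tool frame: the origin (TCP) lies at the very end of the fingers, on their centre line; the grasp point (between the pads) lies 19 mm behind it (env.grip_point_offset is the distance from the TCP to the grasp point, in m); z points along the fingers, y is the line along which they close (so a half turn about z gives the same grasp; the last joint's range is limited). The gripper opens to 85 mm and grips with 20 to 120 N. Pads are 22 mm wide; open, the fingers measure 114 mm over their backs; the gripper's body (76 mm by 85 mm) begins 54 mm behind the grasp point. The pads swing forward as they close: fully open they stand 13 mm farther back than shut.
Start: joints at [-1.275, 0.313, 0.046, 1.304, 0, 1.431], TCP at [0.243, -0.521, 0.231] pointing down, gripper open.
Joint ranges: [-2.76, 2.76], [-0.86, 1.69], [-1.03, 1.26], [-2.2, 2.34], [-1.47, 1.5], [-3.14, 3.14]. Speed limits (rad/s): [2.57, 2.57, 3.14, 3.14, 3.14, 3.14].

INTERFACE

Orientations are given as a unit quaternion [w, x, y, z].
In Python, from workcell import sensors, imaging, workorder, env gives the robot as it stands.
- The arm moves only by the shell command python3 -m handwheel 'ROWS' [FORCE]. ROWS is JSON, a list of rows, each a list of 5 numbers: the shift along the tool's x, y, z in mm, then the turn about the tool's z in rad, then the opening, from 0 (shut) to 1 (fully open). A call has 1 to 8 rows; each row is the pose to reach, as a shift and turn from the pose commanded when the call began, along the tool's axes at that moment; what a row does not reach only later rows make up. A row lasts 1/10 s, in which the tool goes at most 50 mm and 8.59 degrees, less where a joint would pass 70% of its speed; a pose out of reach is approached as far as the arm can. A call with a gripper value outside its range is refused whole. The fingers move at their own pace and stop on an object; FORCE is the grip in N (left out, the last holds). Time passes only in rows, so rows that repeat a pose let the fingers close. It gives the time, the measured TCP pose, the force, the opening and the grip force at its end, in the units of the state.
- sensors.get_state(): the state, without advancing time (a new reading comes with each control period).
- imaging.read_camera(name): name is "side" or "top" or "wrist"; returns a dict with "color" (384x512x3 uint8, blue, green, red), "z_map" (384x512 float32, m along the optical axis (not along the pixel's ray), 0 where there is no reading), "fx", "fy", "cx", "cy" (pixels), "xyz" and "rotation" of the camera in the world. Camera axes: x right, y down, z forward; pixel columns grow to the right and rows downward; lengths in m; the calibration is good to about 2 mm. A picture is of the moment at which its call begins.
- workorder.hand_in(): hands the job in; it is judged then, once.
The state is a dict: "clock": time; "joint_pos": joint angles; "qvel": joint speeds; "tau": joint torques, N m; "tcp_pos": TCP position; "orientation": TCP orientation; "wrist_force": force on the tool from outside, world axes, zero at the start; "ft_torque": the same for the moment, N m; "finger_gap": finger opening in m; "grip_force": force on a finger pad.
Only numpy, scipy, OpenCV 4.12 (cv2) and the standard library are available. Lean on these libraries where they do the work, as an engineer would, in place of code of your own. Each camera call takes 0.05 s, during which the arm holds its last target. There are 200 camera calls.

TASK

Two of the hardware bins on the optics bench are pushed one inside the other. Lift the upper one out by its square centre post, turn it half a turn and set it back down on the lower one so that it stands level on the ledges instead of nesting, then let go. Place it rather than drop it, keep the lower bin where it stands, and leave the other, single bin alone.

Things in the scene. Friction and masses are not known exactly. Their poses are not given: they have to be found in the camera images.
- top_bin: Upper bin of the nested pair: shell as bottom_bin, plus a 30 x 30 mm square post, sides along the bin's x and y, at the middle of its floor, top 110 mm above the underside. Grip either pair of faces 90 to 100 mm up, clear of the rim. 0.25 to 0.5 kg, two loose parts in it. Origin: centre of underside. Starts 30 mm above bottom_bin's origin, same way round, lifts straight out (3 mm play).
- bottom_bin: Lower bin, loose on the table, left or right, any yaw. Light grey, tapered, open: rim 190 x 140 mm, foot 160 x 110, 70 high, walls 3. Origin: centre of underside; x: long axis. Ledges inside, tops 56 mm up: one mid-end at +x, two in the corners at -x. A bin turned half a turn rests on them, underside 56 mm up, 14 mm below the rim, 9 mm play all round. No post; two collars 18 mm high in it.
- single_bin: Bystander: a bin just like the upper one, with the same post, standing alone on the table on the other side from the nested pair. Origin: centre of its underside.
- top_bin_end (a point): Point of the upper bin at its one-ledge end, 80 mm from its centre along its +x, 56 mm above its underside: over bottom_bin's +x end at the start, over its -x end once turned. To clear the lower rim the upper bin's underside must be over 70 mm above the lower one's.
Mind the look-alikes: they are no part of the job. What is shaped like the bottom_bin but brown is not meant. Leave any orange look-alike of the top_bin alone.

How it is judged:
On the way, in this order (a step that is already met when the one before it is completed fails the run):
1. the upper bin is lifted clear of the lower one (its underside more than 72 mm above the lower bin's) (z of top_bin in the frame of bottom_bin above 0.072 m), for 0.1 s.
2. the upper bin, turned half a turn and over the lower one, is brought down to within about 12 mm of the ledges while the robot still has hold of it (placed, not dropped) (z of top_bin in the frame of bottom_bin below 0.068 m and contact force between the fingers and top_bin above 0.5 N and horizontal distance between top_bin and bottom_bin below 0.016 m and x of top_bin_end in the frame of bottom_bin below -0.05 m and angle between the x axis of top_bin and the x axis of bottom_bin, either way round below 0.22 rad), for 0.05 s.
At the end, for the whole second after the job is handed in: The upper bin rests level (3 degrees) on the lower bin's ledges, half a turn from how it was nested: underside 51 to 61 mm above the lower one's, centres within 16 mm, long axes within 12 degrees, at rest; the lower bin flat, moved less than 30 mm, the single bin less than 20 mm (horizontal distance between top_bin and bottom_bin below 0.016 m and x of top_bin_end in the frame of bottom_bin below -0.05 m and angle between the x axis of top_bin and the x axis of bottom_bin, either way round below 0.22 rad and z of top_bin in the frame of bottom_bin between 0.051 and 0.061 m and angle between each of top_bin, bottom_bin's own z axis and vertical below 0.06 rad and height (world z) of bottom_bin below 0.01 m and linear speed of top_bin below 0.02 m/s and angular speed of top_bin below 0.1 rad/s); the robot touches nothing.
It fails at once if the lower bin is shifted more than 30 mm (distance of bottom_bin from where it was at the start of the episode above 0.03 m).
It fails at once if the single bin is shifted more than 20 mm (distance of single_bin from where it was at the start of the episode above 0.02 m).
It also fails if it takes over 35 s, if anything falls off the work surface, if the arm or the gripper's body presses on something with over 40 N, if the wrist force passes 120 N, or if a joint passes its speed limit or range.

## Working session

There is one attempt and no reset: what is moved stays moved. The work goes in short steps, Python scripts to look and compute and a shell command to move; the robot and the scene stay as the last step left them, time stands still between calls to the robot, and variables do not carry over. Pictures are saved under pics/ and viewed, at most 10 in all, crops included, and the job is handed in when it is done.

```bash
mkdir -p pics
cat > h.py <<'E'
import numpy as np, cv2
from workcell import sensors, imaging, workorder, env
def cloud(d):
    z=d["z_map"]; v,u=np.indices(z.shape)
    p=np.stack([(u-d["cx"])/d["fx"]*z,(v-d["cy"])/d["fy"]*z,z],-1)
    R=np.array(d["rotation"]); 
    if R.shape!=(3,3):
        from scipy.spatial.transform import Rotation
        R=Rotation.from_quat(np.roll(R,-1)).as_matrix()
    return p@R.T+np.array(d["xyz"])
E
python3 - <<'E'
from h import *
for n in ("top","side"):
    d=imaging.read_camera(n); cv2.imwrite(f"pics/{n}0.png",d["color"]); np.savez(f"{n}0.npz",**d)
    print(n,d["xyz"],np.round(d["rotation"],3),d["fx"],d["cx"],d["cy"])
print(sensors.get_state())
E
```

```text
top [0.37814939 0.02979194 1.01443405] [-0.032  0.715 -0.698  0.028] 361.91103831287705 257.4091245679281 195.0834182850147
side [0.32843019 0.62191464 0.79469029] [ 0.027 -0.068  0.936 -0.344] 457.8282001315563 252.29156165951358 185.9796117107301
{'clock': 0.1, 'joint_pos': array([-1.27459470e+00,  3.13939049e-01,  4.50804745e-02,  1.30362418e+00,
        5.81160789e-06,  1.43121509e+00]), 'qvel': array([ 2.58930353e-04, -1.17328339e-03,  2.11699410e-03, -2.56887254e-04,
        5.18643242e-05, -3.13151205e-04]), 'tau': array([ 2.19362046e-03, -4.81729496e+01,  2.99242151e+01,  1.28229577e-02,
       -1.72805867e-04,  1.78131251e-05]), 'tcp_pos': array([ 0.24258285, -0.52080394,  0.23048528]), 'orientation': array([-8.40859401e-04,  9.76355086e-01,  2.16171310e-01, -6.30680628e-05]), 'wrist_force': array([ 0.05020128, -0.03903638, -0.10227617]), 'ft_torque': array([-0.00197376,  0.02762544,  0.02372138]), 'grip_force': 0.0, 'finger_gap': 0.08534546851510429}
```

View pics/top0.png

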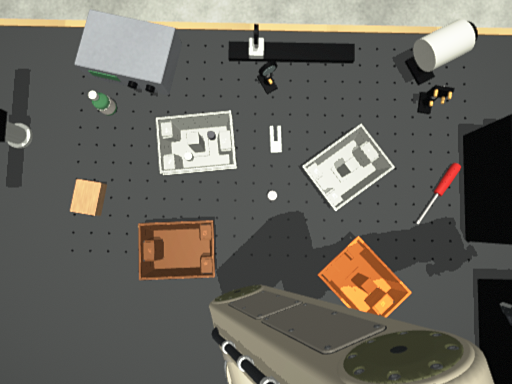

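View pics/side0.png

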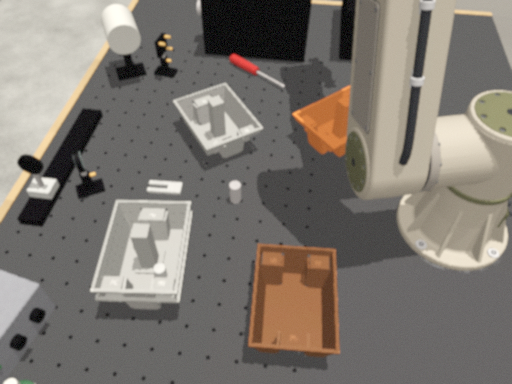

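The top view shows two light grey bins, at about (196,142) and (348,167). The brown one at (177,250) and the orange one at (365,280) are decoys. The left bin, with the double rim in the side view at (145,250), looks like the nested pair. I'll check that by rim height.

```bash
cat > bins.py <<'E'
from h import *
def analyse(d,box,zr,zp,name):
    P=cloud(d); hsv=cv2.cvtColor(d["color"],cv2.COLOR_BGR2HSV)
    u0,u1,v0,v1=box; S=np.zeros(P.shape[:2],bool); S[v0:v1,u0:u1]=1
    S&=(hsv[...,1]<60)
    out={}
    for k,(a,b) in dict(rim=zr,post=zp).items():
        q=P[S&(P[...,2]>a)&(P[...,2]<b)]
        if len(q)<4: print(name,k,'few'); continue
        (c,s,ang)=cv2.minAreaRect((q[:,:2]*1000).astype(np.float32))
        if s[0]<s[1]: s=(s[1],s[0]); ang+=90
        ang=(ang+90)%180-90
        print(name,k,len(q),"c mm",np.round(c,1),"size",np.round(s,1),"long-axis deg",round(ang,1),"z med",np.round(np.median(q[:,2]),4),"max",q[:,2].max().round(4), "mean",q.mean(0).round(4))
    return P,S
if __name__=="__main__":
    d=dict(np.load("top0.npz"))
    for n,b in dict(L=(145,250,100,185),R=(290,405,115,220)).items():
        P,S=analyse(d,b,(.05,.106),(.106,.16),n)
        z=P[...,2][S]; print(np.histogram(z,bins=np.arange(-.01,.16,.01)))
E
python3 bins.py
python3 - <<'E'
import cv2
a=cv2.imread('pics/top0.png'); 
b=cv2.resize(a[95:220,140:270],None,fx=4,fy=4,interpolation=cv2.INTER_CUBIC); s=cv2.imread('pics/side0.png')[190:315,85:205]
cv2.imwrite('pics/crop.png',cv2.resize(b,(390,375)) if 0 else cv2.hconcat([cv2.resize(b,(400,400)),cv2.resize(s,(400,400),interpolation=cv2.INTER_CUBIC)]))
E
```

```text
L rim 2693 c mm [589.  199.8] size [196.6 146.4] long-axis deg -83.3 z med 0.0851 max 0.1053 mean [0.5954 0.2074 0.0822]
L post 198 c mm [589.6 199.1] size [31.2 29.7] long-axis deg 5.2 z med 0.1392 max 0.1443 mean [0.5866 0.1974 0.1352]
(array([2464, 2006,    1,   58, 1264,  217,  251,  425,  350,  783,  588,
        303,   15,   15,   91,   70]), array([-0.01,  0.  ,  0.01,  0.02,  0.03,  0.04,  0.05,  0.06,  0.07,
        0.08,  0.09,  0.1 ,  0.11,  0.12,  0.13,  0.14,  0.15]))
R rim 1612 c mm [ 538.2 -200.8] size [197.3 146. ] long-axis deg -52.8 z med 0.062 max 0.1057 mean [ 0.5399 -0.2048  0.0631]
R post 141 c mm [ 537.7 -200.2] size [30.  29.7] long-axis deg -51.6 z med 0.1098 max 0.1148 mean [ 0.5375 -0.2     0.1098]
(array([4106, 5324,  204,  194,  217,  232,  745,  505,  328,   12,   12,
         87,   64,    0,    0,    0]), array([-0.01,  0.  ,  0.01,  0.02,  0.03,  0.04,  0.05,  0.06,  0.07,
        0.08,  0.09,  0.1 ,  0.11,  0.12,  0.13,  0.14,  0.15]))
```

View pics/crop.png

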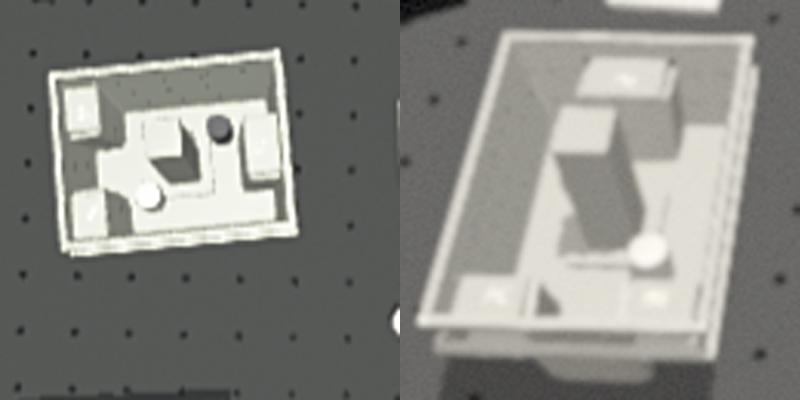

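The left bin is the nested pair: rim near 100 mm, post top near 140 mm, centre (589.5, 199.5). Its one-ledge end is to the right in the image, so −y, and bin +x points to about −84°. I'll grip with tool x at +96°, which leaves joint 6 room for the half turn.

```bash
cat > go.py <<'E'
import sys
from h import *
from scipy.spatial.transform import Rotation as Rn
x,y,z,yaw=map(float,sys.argv[1:5])   # mm, deg
s=sensors.get_state(); R=Rn.from_quat(np.roll(s["orientation"],-1)).as_matrix()
d=R.T@(np.array([x,y,z])-np.array(s["tcp_pos"])*1000)
cy=np.degrees(np.arctan2(R[1,0],R[0,0]))
print("tool shift mm",d.round(1),"turn about tool z rad",round(-np.radians(yaw-cy),4),"(yaw now %.1f)"%cy,"q",np.round(s["joint_pos"],3),"tcp",np.round(s["tcp_pos"],4),"F",np.round(s["wrist_force"],1),"grip",s["grip_force"],s["finger_gap"],"t",s["clock"])
E
python3 go.py 589.5 199.5 210 96
python3 - <<'E'
from bins import *
d=dict(np.load("top0.npz"))
analyse(d,(145,250,100,185),(.093,.106),(.13,.16),"L")
E
```

```text
tool shift mm [ 618.5 -506.5   21.5] turn about tool z rad -1.2397 (yaw now 25.0) q [-1.275  0.314  0.045  1.304  0.     1.431] tcp [ 0.2426 -0.5208  0.2305] F [ 0.1 -0.  -0.1] grip 0.0 0.08534546851510429 t 0.1
L rim 793 c mm [589.  199.8] size [196.6 146.4] long-axis deg -83.3 z med 0.0994 max 0.1053 mean [0.594  0.2035 0.0991]
L post 161 c mm [589.6 199.1] size [31.2 29.6] long-axis deg 4.8 z med 0.1397 max 0.1443 mean [0.5879 0.1985 0.1392]
```

```bash
python3 -m handwheel '[[50,-41,0,-0.1,1],[90,-74,0,-0.2,1],[130,-107,0,-0.3,1],[170,-140,0,-0.4,1],[210,-172,0,-0.5,1],[250,-205,0,-0.6,1],[290,-237,0,-0.7,1],[320,-262,0,-0.7,1]]' 80; python3 go.py 589.5 199.5 210 96.3
```

```text
clock: 0.9
tcp_pos: [0.4167, -0.159, 0.2312]
orientation: [0.0, 0.843, 0.539, 0.0]
wrist_force: [1.6, -0.4, -0.8]
finger_gap: 0.0854
grip_force: 0.0
tool shift mm [397.9   6.4  21.2] turn about tool z rad -0.5432 (yaw now 65.2) q [-0.545  0.064 -0.263  1.244  0.     1.459] tcp [ 0.4167 -0.159   0.2312] F [ 1.6 -0.4 -0.8] grip 0.0 0.08536380507572083 t 0.9
```

```bash
python3 -m handwheel '[[45,1,0,-0.1,1],[95,2,0,-0.2,1],[145,3,0,-0.3,1],[195,4,0,-0.4,1],[245,4,0,-0.5,1],[290,5,0,-0.54,1],[335,6,0,-0.54,1],[370,6,0,-0.54,1]]'; python3 -m handwheel '[[10,0,0,0,1],[10,0,0,0,1],[10,0,0,0,1]]'; python3 go.py 589.5 199.5 210 96.3
python3 - <<'E'
from h import *
d=imaging.read_camera("wrist"); cv2.imwrite("pics/w1.png",d["color"]); P=cloud(d)
m=(P[...,2]>.13)&(P[...,2]<.15)&(np.hypot(P[...,0]-.589,P[...,1]-.199)<.06)&(d["z_map"]>0)
q=P[m]; print(len(q), cv2.minAreaRect((q[:,:2]*1000).astype(np.float32)) if len(q)>4 else '')
m=(P[...,2]>.09)&(P[...,2]<.106)&(d["z_map"]>0)
q=P[m]; print(len(q), cv2.minAreaRect((q[:,:2]*1000).astype(np.float32)))
E
```

```text
clock: 1.7
tcp_pos: [0.5782, 0.1746, 0.2305]
orientation: [-0.0, 0.668, 0.744, -0.0]
wrist_force: [0.7, -0.0, 0.0]
finger_gap: 0.0854
grip_force: 0.0
clock: 2.0
tcp_pos: [0.576, 0.1814, 0.2309]
orientation: [-0.0, 0.669, 0.743, -0.001]
wrist_force: [0.3, -0.4, 0.3]
finger_gap: 0.0853
grip_force: 0.0
tool shift mm [16.6 15.4 20.9] turn about tool z rad -0.005 (yaw now 96.0) q [ 1.720e-01  3.720e-01  1.280e-01  1.329e+00 -1.000e-03  1.638e+00] tcp [0.576  0.1814 0.2309] F [ 0.3 -0.4  0.3] grip 0.0 0.08526330984107966 t 2.0
1507 ((591.0684204101562, 199.98194885253906), (29.966297149658203, 29.79967498779297), 6.470409870147705)
8589 ((678.247802734375, 165.1429443359375), (320.786865234375, 319.2043151855469), 13.437525749206543)
```

View pics/w1.png

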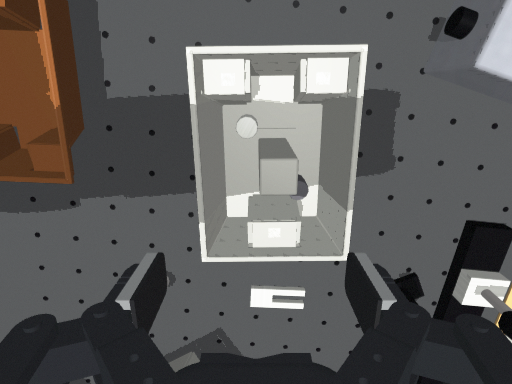

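The wrist view shows the pair at (278,150). The post is at (278,172) and measures 30.0 x 29.8 mm at (591, 200), yaw 6.5°. The single ledge at (274,232) is on the −y side, as expected. I'll centre over it and go down.

```bash
python3 -m handwheel '[[10,10,0,-0.009,1],[17,16.5,10,-0.009,1],[17,16.5,30,-0.009,1],[17,16.5,50,-0.009,1],[17,16.5,60,-0.009,1],[17,16.5,60,-0.009,1],[17,16.5,60,-0.009,1]]'; python3 go.py 590.5 199.8 106 96.5
```

```text
clock: 2.75
tcp_pos: [0.5914, 0.2002, 0.1716]
orientation: [0.0, 0.666, 0.746, 0.0]
wrist_force: [-0.4, 0.2, 0.8]
finger_gap: 0.0856
grip_force: 0.0
tool shift mm [-0.3 -1.  65.6] turn about tool z rad -0.0002 (yaw now 96.5) q [ 0.198  0.43   0.071  1.211 -0.     1.656] tcp [0.5914 0.2002 0.1716] F [-0.4  0.2  0.8] grip 0.0 0.08562714795159407 t 2.75
```

```bash
python3 -m handwheel '[[0,-0.5,20,0,1],[0,-0.5,40,0,1],[0,-0.5,55,0,1],[0,-0.5,65,0,1],[0,-0.5,65,0,1],[0,-0.5,65,0,1],[0,-0.5,65,0,0.6],[0,-0.5,65,0,0.4]]' 80; python3 -m handwheel '[[0,0,0,0,0.2],[0,0,0,0,0],[0,0,0,0,0],[0,0,0,0,0],[0,0,0,0,0],[0,0,0,0,0]]' 80;  python3 go.py 590.5 199.8 106 96.5
```

```text
clock: 3.55
tcp_pos: [0.5915, 0.2007, 0.1074]
orientation: [0.001, 0.666, 0.746, 0.001]
wrist_force: [-0.7, 0.3, -0.0]
finger_gap: 0.0592
grip_force: 0.0
clock: 4.15
tcp_pos: [0.5913, 0.2007, 0.1069]
orientation: [0.0, 0.666, 0.746, 0.0]
wrist_force: [0.2, 1.0, 6.4]
finger_gap: 0.029
grip_force: 79.4
tool shift mm [-0.8 -0.9  0.9] turn about tool z rad 0.0006 (yaw now 96.5) q [ 0.199  0.466 -0.037  1.066 -0.     1.656] tcp [0.5913 0.2007 0.1069] F [0.2 1.  6.4] grip 79.39449548721313 0.028966351817436554 t 4.15
```

Gripped at 29 mm. Lifting straight up.

```bash
python3 -m handwheel '[[0,0,-5,0,0],[0,0,-12,0,0],[0,0,-20,0,0],[0,0,-30,0,0],[0,0,-40,0,0],[0,0,-50,0,0],[0,0,-60,0,0],[0,0,-60,0,0]]';python3 -m handwheel '[[0,0,-10,0,0],[0,0,-20,0,0],[0,0,-20,0,0],[0,0,-20,0,0]]'; python3 go.py 590.5 199.8 186 96.5
python3 - <<'E'
from bins import *
for n in ("top","side"):
    d=imaging.read_camera(n); np.savez(n+"1.npz",**d); cv2.imwrite(f"pics/{n}1.png",d["color"])
    P=cloud(d); m=(abs(P[...,0]-.59)<.13)&(abs(P[...,1]-.2)<.13)&(d["z_map"]>0)
    print(np.histogram(P[...,2][m],bins=np.arange(-.01,.25,.01))[0])
a=[cv2.imread(f"pics/{n}1.png") for n in("top","side")]
cv2.imwrite("pics/lift.png",cv2.hconcat([cv2.resize(a[0][90:200,130:260],(390,330)),cv2.resize(a[1][130:330,70:230],(400,330))]))
E
```

```text
clock: 4.95
tcp_pos: [0.592, 0.2008, 0.1686]
orientation: [0.001, 0.666, 0.746, 0.001]
wrist_force: [0.6, -1.1, -6.1]
finger_gap: 0.0291
grip_force: 79.3
clock: 5.35
tcp_pos: [0.5911, 0.2006, 0.1867]
orientation: [0.0, 0.666, 0.746, 0.0]
wrist_force: [0.2, -0.2, -4.5]
finger_gap: 0.0289
grip_force: 79.7
tool shift mm [-0.8 -0.7  0.7] turn about tool z rad 0.0006 (yaw now 96.5) q [ 0.199  0.423  0.097  1.244 -0.     1.656] tcp [0.5911 0.2006 0.1867] F [ 0.2 -0.2 -4.5] grip 79.6702229976654 0.028898677095310344 t 5.35
[1281 1303   13   19   19   14   21  123  139    0    0   26 1066  140
  133  179  145  362  373  154   13   16   35    6   21]
[2470 6779  108  103  126  131  702  348  552    0    0    7 1977  392
  510  592  447 1125  969  549  111  141  236  185  186]
```

View pics/lift.png

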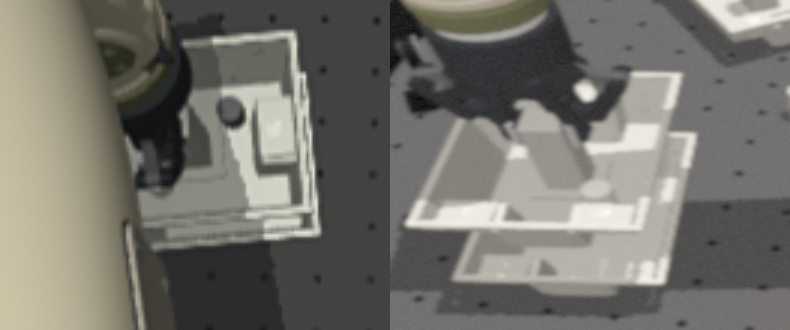

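The upper bin is out and level, and the lower bin stands alone beneath it. I'll measure the lower rim (z ≈ 70 mm) and the held bin's rim from both views before turning.

```bash
cat > rim.py <<'E'
from bins import *
def rims(tag,up):
    for name,(a,b) in dict(lower=(.064,.075),upper=up).items():
        A=[]
        for n in ("top","side"):
            d=dict(np.load(n+tag+".npz")); P=cloud(d); hs=cv2.cvtColor(d["color"],cv2.COLOR_BGR2HSV)
            m=(abs(P[...,0]-.59)<.11)&(abs(P[...,1]-.2)<.13)&(P[...,2]>a)&(P[...,2]<b)&(hs[...,1]<60)&(hs[...,2]>110)
            q=(P[m][:,:2]*1000).astype(np.float32); A.append(q)
            c,s,g=cv2.minAreaRect(q)
            print(name,n,len(q),np.round(c,1),np.round(s,1),round(g,1))
        c,s,g=cv2.minAreaRect(np.vstack(A)); print(name,"both",np.round(c,1),np.round(s,1),round(g,1))
if __name__=="__main__":
    import sys; rims(sys.argv[1],(float(sys.argv[2]),float(sys.argv[3])))
E
python3 rim.py 1 .173 .190; python3 rim.py 1 .16 .19
python3 -m handwheel '[[0,0,-4,-0.12,0],[0,0,-8,-0.26,0],[0,0,-8,-0.4,0],[0,0,-8,-0.54,0],[0,0,-8,-0.68,0],[0,0,-8,-0.82,0],[0,0,-8,-0.96,0],[0,0,-8,-1.1,0]]'
python3 -m handwheel '[[0,0,0,-0.14,0],[0,0,0,-0.28,0],[0,0,0,-0.42,0],[0,0,0,-0.56,0],[0,0,0,-0.7,0],[0,0,0,-0.84,0],[0,0,0,-0.98,0],[0,0,0,-1.1,0]]'
python3 -m handwheel '[[0,0,0,-0.14,0],[0,0,0,-0.28,0],[0,0,0,-0.42,0],[0,0,0,-0.56,0],[0,0,0,-0.7,0],[0,0,0,-0.8,0],[0,0,0,-0.88,0],[0,0,0,-0.94,0]]'
python3 -m handwheel '[[0,0,0,0,0],[0,0,0,0,0],[0,0,0,0,0],[0,0,0,0,0]]'; python3 go.py 590.5 199.8 186 276.5
```

```text
lower top 229 [591.6 175.1] [144.  147.1] 6.4
lower side 841 [590.7 198.6] [146.8 197.9] 6.7
lower both [590.3 198.4] [146.6 198.5] 6.4
upper top 387 [592.9 166.5] [147. 130.] 6.4
upper side 1394 [590.2 197.3] [146.7 198.9] 6.5
upper both [589.7 197.3] [147.6 199. ] 6.5
lower top 229 [591.6 175.1] [144.  147.1] 6.4
lower side 841 [590.7 198.6] [146.8 197.9] 6.7
lower both [590.3 198.4] [146.6 198.5] 6.4
upper top 656 [592.9 166.5] [147. 130.] 6.4
upper side 2641 [590.2 197.3] [146.7 198.9] 6.5
upper both [589.7 197.3] [147.6 199. ] 6.5
clock: 6.25
tcp_pos: [0.5904, 0.2005, 0.1936]
orientation: [-0.001, 0.175, 0.985, -0.0]
wrist_force: [0.0, 0.0, -5.8]
finger_gap: 0.029
grip_force: 79.7
clock: 7.05
tcp_pos: [0.5904, 0.2005, 0.1935]
orientation: [-0.001, -0.366, 0.931, 0.0]
wrist_force: [0.6, 0.2, -5.1]
finger_gap: 0.0292
grip_force: 79.7
clock: 7.85
tcp_pos: [0.5904, 0.2005, 0.1935]
orientation: [0.001, 0.747, -0.665, -0.0]
wrist_force: [-1.0, 1.1, -5.2]
finger_gap: 0.0287
grip_force: 79.7
clock: 8.25
tcp_pos: [0.5908, 0.2006, 0.1942]
orientation: [0.0, 0.746, -0.666, -0.0]
wrist_force: [0.5, -0.1, -5.4]
finger_gap: 0.0289
grip_force: 79.7
tool shift mm [0.7 0.3 8.2] turn about tool z rad -6.2848 (yaw now -83.6) q [ 0.199  0.421  0.112  1.262 -0.    -1.484] tcp [0.5908 0.2006 0.1942] F [ 0.5 -0.1 -5.4] grip 79.6891987323761 0.02887284578199901 t 8.25
```

```bash
python3 - <<'E'
from h import *
for n in ("top","side"):
    d=imaging.read_camera(n); np.savez(n+"2.npz",**d); cv2.imwrite(f"pics/{n}2.png",d["color"])
a=[cv2.imread(f"pics/{n}2.png") for n in("top","side")]
cv2.imwrite("pics/turn.png",cv2.hconcat([cv2.resize(a[0][90:200,130:260],(390,330)),cv2.resize(a[1][130:330,70:230],(400,330))]))
E
python3 rim.py 2 .18 .196
```

```text
lower top 239 [591.5 176.2] [144.4 149.2] 6.6
lower side 802 [590.5 197.8] [146.7 198.2] 6.3
lower both [590.5 197.8] [146.7 198.2] 6.3
upper top 392 [592.  167.8] [146.8 127.5] 5.9
upper side 1472 [589.7 201.3] [147.5 197. ] 6.3
upper both [589.1 201.3] [148.3 197.1] 6.2
```

View pics/turn.png

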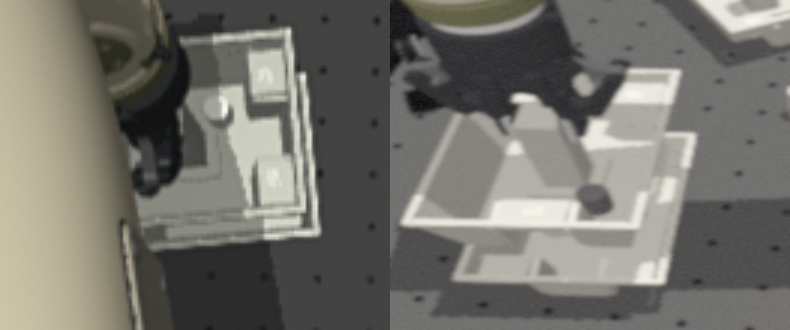

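The bin is turned: the two corner ledges now sit at −y, at (268,75) and (275,180) in the left half. The held bin lies about 3 mm too far +y, so I'll shift 3 mm along tool x and go down in slow steps.

```bash
python3 -m handwheel '[[3,0,0,0,0],[3,0,10,0,0],[3,0,20,0,0],[3,0,30,0,0],[3,0,40,0,0],[3,0,47,0,0],[3,0,52,0,0],[3,0,55,0,0]]'; python3 -m handwheel '[[0,0,0,0,0],[0,0,1,0,0],[0,0,2,0,0],[0,0,3,0,0],[0,0,3,0,0],[0,0,3,0,0]]'; python3 go.py 590.5 199.8 133 276.4
python3 - <<'E'
from h import *
for n in ("top","side"):
    d=imaging.read_camera(n); np.savez(n+"3.npz",**d); cv2.imwrite(f"pics/{n}3.png",d["color"])
E
python3 rim.py 3 .120 .137
```

```text
clock: 9.15
tcp_pos: [0.5909, 0.1976, 0.1386]
orientation: [0.0, 0.746, -0.666, -0.0]
wrist_force: [0.3, 0.6, -5.3]
finger_gap: 0.0292
grip_force: 79.7
clock: 9.75
tcp_pos: [0.5911, 0.1976, 0.1364]
orientation: [-0.0, 0.746, -0.666, 0.0]
wrist_force: [-0.9, -0.2, -5.9]
finger_gap: 0.0289
grip_force: 79.7
tool shift mm [-2.3  0.4  3.4] turn about tool z rad -6.2825 (yaw now -83.6) q [ 0.194  0.446  0.007  1.131 -0.    -1.489] tcp [0.5911 0.1976 0.1364] F [-0.9 -0.2 -5.9] grip 79.7029173374176 0.028889753267217714 t 9.75
lower top 407 [591.  170.4] [143.1 137.3] 6.8
lower side 1768 [590.6 197.5] [146.2 198.5] 6.5
lower both [590.3 197.3] [146.1 198.9] 6.2
upper top 328 [593.2 161. ] [146.6 120.9] 5.3
upper side 1335 [590.1 198.1] [147.2 197.2] 6.6
upper both [589.5 197.8] [147.9 197.7] 6.2
```

Aligned within 1 mm and 0.1°. I'll go down the last ~3 mm, watching the force.

```bash
python3 -m handwheel '[[0,0,1,0,0],[0,0,2,0,0],[0,0,2,0,0],[0,0,2,0,0]]'; python3 -m handwheel '[[0,0,0.7,0,0],[0,0,1.4,0,0],[0,0,1.4,0,0],[0,0,1.4,0,0]]'
```

```text
clock: 10.25
tcp_pos: [0.5911, 0.1976, 0.1342]
orientation: [0.0, 0.746, -0.666, 0.0]
wrist_force: [-0.4, 0.6, -4.8]
finger_gap: 0.0289
grip_force: 79.7
clock: 10.65
tcp_pos: [0.5913, 0.1975, 0.1332]
orientation: [-0.0, 0.746, -0.666, 0.0]
wrist_force: [-0.6, -0.4, -2.6]
finger_gap: 0.029
grip_force: 80.1
```

```bash
python3 -m handwheel '[[0,0,0.4,0,0],[0,0,0.8,0,0],[0,0,0.8,0,0],[0,0,0.8,0,0]]'; python3 -m handwheel '[[0,0,0,0,0.4],[0,0,0,0,0.5],[0,0,0,0,0.7],[0,0,0,0,1],[0,0,0,0,1],[0,0,0,0,1]]'; python3 -m handwheel '[[0,0,-10,0,1],[0,0,-30,0,1],[0,0,-60,0,1],[0,0,-90,0,1],[0,0,-120,0,1],[0,0,-120,0,1],[0,0,-120,0,1]]'
python3 - <<'E'
from h import *
for n in ("top","side"):
    d=imaging.read_camera(n); np.savez(n+"4.npz",**d); cv2.imwrite(f"pics/{n}4.png",d["color"])
    P=cloud(d); m=(abs(P[...,0]-.59)<.11)&(abs(P[...,1]-.2)<.13)&(P[...,2]>.118)&(P[...,2]<.135); q=P[m]
    A=np.c_[q[:,:2]-[.59,.2],np.ones(len(q))]; print("rim plane",np.linalg.lstsq(A,q[:,2],rcond=None)[0].round(4))
    m=(np.hypot(P[...,0]-.59,P[...,1]-.198)<.03)&(P[...,2]>.15)&(P[...,2]<.18); print("post top",m.sum(),np.median(P[...,2][m]))
a=[cv2.imread(f"pics/{n}4.png") for n in("top","side")]
cv2.imwrite("pics/end.png",cv2.hconcat([cv2.resize(a[0][90:200,130:260],(390,330)),cv2.resize(a[1][130:330,70:230],(400,330))]))
E
python3 rim.py 4 .118 .135
```

```text
clock: 11.05
tcp_pos: [0.5913, 0.1976, 0.133]
orientation: [-0.0, 0.746, -0.666, 0.0]
wrist_force: [-3.6, -1.8, 6.5]
finger_gap: 0.0286
grip_force: 80.9
clock: 11.65
tcp_pos: [0.5912, 0.1976, 0.132]
orientation: [0.0, 0.746, -0.666, 0.0]
wrist_force: [-0.3, 0.6, -0.5]
finger_gap: 0.0856
grip_force: 0.0
clock: 12.35
tcp_pos: [0.5917, 0.1977, 0.2535]
orientation: [-0.001, 0.746, -0.666, 0.001]
wrist_force: [0.4, 0.9, -1.2]
finger_gap: 0.0857
grip_force: 0.0
rim plane [-9.900e-03 -1.000e-04  1.254e-01]
post top 161 0.16588666640519667
rim plane [-0.012   0.0069  0.1256]
post top 380 0.1661764396146339
lower top 268 [580.  181.7] [142.6 179.6] 14.4
lower side 1311 [590.7 198.2] [146.7 197. ] 6.6
lower both [590.5 198.2] [146.8 197.2] 6.5
upper top 376 [591.4 176.9] [146.3 151.9] 6.1
upper side 1813 [590.2 197.2] [146.8 199. ] 6.6
upper both [589.8 197.4] [147.4 199.3] 6.1
```

View pics/end.png

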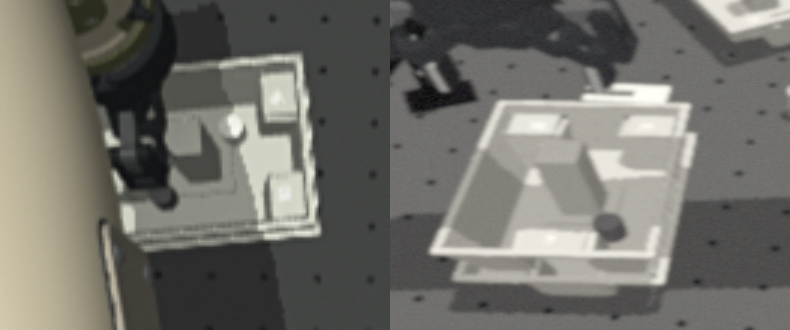

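The upper bin sits level (about 0.7°) with its post top at 166 mm, so its underside is 56 mm up. Centres agree within 1 mm, and the gripper is clear.

```bash
python3 -c "
from workcell import workorder
print(workorder.hand_in())"
```

```text
the job is handed in; nothing more can be done
None
```

The upper bin is turned half a turn and standing level on the lower bin's ledges, underside about 56 mm up and centres within about 1 mm; the gripper is clear and the job is handed in, with no verdict shown.

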